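# Zero the bench thickness gauge and hold a test plate home in it for the reading

### The job

Measure the aluminium test plate that lies flat on the worktop: first turn the bezel of the bench thickness gauge's dial until its bold zero mark lies under the resting pointer, and let go of it. Then lay the plate's end on the gauge's bed, push it under the spindle and in beneath the lip at the back, against the spring pins, until it butts fully home on the stop, without ramming the gauge. Finish while still gripping the plate and pressing it fully home, so that the dial shows its thickness; leave the other things on the worktop where they are.

Things in the scene. Friction and masses are not known exactly. Their poses are not given: they have to be found in the camera images.
- gauge: bench thickness gauge, fixed: grey base 180 x 90 x 18 mm (x -75 to 105), column and arm, dial face up on top, 106 mm high. Origin: underside, below the dial's axis; x = the way a plate is pushed in, z up. Steel bed, top z = 45: 30 mm wide from x = -65 to -1 (fingers may pass beside it), then 64 mm wide. Above it the arm (26 mm wide, underside z = 65, from x = -25) and dial (from x = -29 back)
- spindle_foot (a point): where the spindle's contact meets the bed: gauge x = 0, y = 0, z = 45 mm; axes as the gauge's. The contact is a steel dome 23 mm across (dome radius 12 mm), pressed on the bed by a spring of about 1 N (2 N with the plate under it); the plate's bevelled end lifts it when pushed in with 3 to 5 N. Bed, pocket and contact are lapped and oiled (friction about 0.2)
- home (a point): middle of the stop face's lower edge, on the bed (gauge x = 30, y = 0, z = 45 mm); axes as the gauge's. A plate pressed home has its origin at x = -75, y = 0 (play 2 mm), z = 0 here. In front of the stop: a pocket 44 mm wide between cheeks from x = -22 to 0 (mouth flared to 50 mm at x = -35), under a lip 10 mm above the bed from x = -12 to 0
- dial_axis (a point): point on the dial's axis at half the bezel's height, 98 mm above the worktop; axes as the gauge's
- dial_bezel (a joint): turn of the knurled bezel with its white dial plate (58 mm diameter, 90 to 106 mm above the worktop; below it a dark case 52 mm wide from 83 mm up). 0: the bold zero mark lies under the resting pointer; positive: anticlockwise from above (rad); starts 0.4 to 1.3. Friction 0.04 Nm, stays where left. 50 graduations of 0.126 rad (0.2 mm), every fifth longer
- ejector (a joint): travel of the two brass spring pins that stand 6 mm out of the stop (4 mm above the bed, 12 mm either side of the middle): 0 = out, 0.006 m = flush with the stop face; the spring resists with 2.4 N at first, 6 N when flush, and pushes the plate out again if it is let go
- test_plate: plain aluminium plate 150 x 40 x 8 mm, about 130 g, lying flat, length roughly along the robot's x (plates on edge in the white rack stay there). Origin: middle of its underside; x along it, z up. Ends alike, bevelled top and bottom (2.5 mm high, 5 mm long; end face 3 mm high). Grip it across its width about 40 mm behind its middle: the gripper then stays clear of the dial
- zero_mark (a point): the bold zero bar with an arrowhead on the dial plate, 21 mm from the dial's axis; it turns with the bezel
- pointer_tip (a point): near the tip of the black pointer, 21 mm from the dial's axis; at rest it points along the gauge's +x (away from the open front)
- dial_pointer (a joint): turn of the pointer, clockwise seen from above (rad): 0 with the spindle resting on the bed, one turn (6.28) for 10 mm of lift, 5.03 with the 8 mm plate under it
- timer: white timer 58 x 94 x 23 mm, bystander
- syringe: syringe 110 mm long, bystander
- marker: black and white marker pen 131 mm long, 15 mm thick, bystander
- tweezers: steel tweezers 129 mm long, 8 mm high, bystander
- weight_200g: steel weight 29 mm diameter, 54 mm high, bystander
- jar_a1: cream screw-cap jar 57 mm diameter, 47 mm high, bystander
- rubber_stopper: grey rubber stopper 35 mm diameter, 28 mm high, bystander
- weigh_boat: white square weighing boat 66 x 66 x 20 mm, bystander
Things that resemble listed ones, but are neither listed nor needed, are in the scene too. There is more than one size of the test_plate; the job needs the largest.

How it is judged (in metres and radians):
On the way, in this order (a step that is already met when the one before it is completed fails the run):
1. the bezel is turned so that the zero mark lies under the resting pointer, and let go (value of joint dial_bezel between -0.12 and 0.12 rad and value of joint dial_pointer below 0.2 rad and contact force between the fingers and gauge below 0.3 N), for 0.3 s.
2. the gripped plate has been pushed under the spindle (value of joint dial_pointer above 4.6 rad and contact force between the fingers and test_plate above 1 N), for 0.1 s.
At the end, for the whole second after the job is handed in: dial zeroed within 0.12 rad (one graduation); plate under the spindle (pointer 4.7 to 5.4 rad), end within 2.2 mm of the stop, pins pressed in at least 4.8 of 6 mm, square within 0.07 rad, flat on the bed within 3 mm; fingers still hold it there with over 2 N, at rest (value of joint dial_bezel between -0.12 and 0.12 rad and value of joint dial_pointer between 4.7 and 5.4 rad and value of joint ejector above 0.0048 m and x of test_plate in the frame of home between -0.0772 and -0.073 m and y of test_plate in the frame of home between -0.004 and 0.004 m and z of test_plate in the frame of home below 0.003 m and angle between the x axis of test_plate and the x axis of gauge, either way round below 0.07 rad and contact force between the fingers and test_plate above 2 N and linear speed of test_plate below 0.02 m/s); the arm keeps its last pose, push and grip.
It fails at once if a bystander is displaced by more than 25 mm (distance of any of timer, syringe, marker, tweezers, weight_200g, jar_a1, rubber_stopper, weigh_boat from where it was at the start of the episode above 0.025 m).
It fails at once if the plate is rammed into the gauge (over 60 N) (contact force between test_plate and gauge above 60 N).
It also fails if it takes over 61 s, if anything falls off the work surface, if the arm or the gripper's body presses on something with over 40 N, if the wrist force passes 120 N, or if a joint passes its speed limit or range.

### The arm

A 6-joint arm with a two-finger parallel gripper is mounted at the origin on a cart in front of the work surface, level with it; the furniture and walls round the work are solid. World frame = base frame: x ahead of the robot, y to its left, z up, the work surface at z = 0. Lengths are in mm, angles in rad, forces in N, time in s.
With the tool pointing down it reaches from about 375 to 900 mm from the base axis. Payload 3.1 kg.
Tool frame: the origin (TCP) lies at the very end of the fingers, on their centre line; the grasp point (between the pads) lies 19 mm behind it; z points along the fingers, y is the line along which they close (so a half turn about z gives the same grasp; the last joint's range is limited). The gripper opens to 87 mm and grips with 3 to 60 N. Pads are 19 mm wide; open, the fingers measure 117 mm over their backs; the gripper's body (75 mm by 190 mm) begins 51 mm behind the grasp point.
Start: joints at [1.127, 0.527, 1.433, -0, 1.181, -0.178], TCP at [164.135, 603.039, 222.548] pointing down, gripper open.
Joint ranges: [-3.08, 3.08], [-0.75, 2.2], [0.22, 2.44], [-1.43, 4.57], [0, 2.65], [-2.85, 2.85]. Speed limits (rad/s): [2.79, 2.79, 3.14, 3.14, 3.14, 3.14].

### API

Orientations are given as a rotation vector (axis times angle).
In Python, from workcell import r gives the robot as it stands.
- The arm moves only by the shell command python3 -m crank 'ROWS' [OPENING] [FORCE]. ROWS is JSON, a list of rows, each an object with "linear": the shift along the tool's x, y, z in units of 25 mm (1.0 is 25 mm), a list of three; "yaw": the turn about the tool's z in units of 5 degrees (1.0 is 5 degrees). A call has 1 to 12 rows; each row shifts and turns the commanded pose from where the row before left it, along the tool's axes as they then stand; what a row does not reach is not made up. A row lasts 1/8 s, in which the tool goes at most 62.5 mm and 10.7 degrees, less where a joint would pass 70% of its speed; a pose out of reach is approached as far as the arm can. A call is refused whole if a number of a shift passes 1 or a number of a turn 1, either way. A call with a gripper value outside its range is refused whole. OPENING is the opening, from 0 (shut) to 1 (fully open), set as the call begins (- or left out, the last holds). The fingers move at their own pace and stop on an object; FORCE is the grip in N (left out, the last holds). Time passes only in rows, so rows that do not move let the fingers close. It gives the time, the measured TCP pose, the force, the opening and the grip force at its end, in the units of the state.
- r.observe(): the state, without advancing time (a new reading comes with each control period).
- r.snapshot(name): name is "scene" or "side" or "wrist"; returns (picture, depth): 420x560x3 uint8, red, green, blue; 420x560 float32, mm along the optical axis (not along the pixel's ray), 0 where there is no reading.
- r.camera_model(name): a dict with "intrinsics" (3x3 intrinsics, pixels), "T" (4x4, takes a point from camera to world coordinates); the wrist camera has in their place "T_tool_cam" (4x4, takes a point from camera to tool coordinates, whose origin is the TCP and whose axes are the flange's). Camera axes: x right, y up, looking along -z (the intrinsics and any distortion apply to the point x, -y, -z); pixel columns grow to the right and rows downward; lengths in mm; the calibration is good to about 2 mm. A picture is of the moment at which its call begins: read the wrist's pose just before it. camera_model takes no time and is no camera call.
- r.job_done(): hands the job in; it is judged then, once.
The state is a dict: "clock": time; "joints": joint angles; "joint_vel": joint speeds; "joint_efforts": joint torques, N m; "eef_pos": TCP position; "orientation": TCP orientation; "force": force on the tool from outside, world axes, zero at the start; "wrist_torque": the same for the moment, N m; "opening": opening from 0.0 (shut) to 1.0 (fully open); "finger_force": force on a finger pad.
Only numpy, scipy, OpenCV 4.12 (cv2) and the standard library are available. Lean on these libraries where they do the work, as an engineer would, in place of code of your own. Each camera call takes 0.05 s, during which the arm holds its last target. There are 200 camera calls.

## Working session

There is one attempt and no reset: what is moved stays moved. The work goes in short steps, Python scripts to look and compute and a shell command to move; the robot and the scene stay as the last step left them, time stands still between calls to the robot, and variables do not carry over. Pictures are saved under pics/ and viewed, at most 10 in all, crops included, and the job is handed in when it is done.

```bash
ls && mkdir -p pics
cat > h.py <<'E'
import numpy as np, cv2
from scipy.spatial.transform import Rotation as R
from workcell import r
def cam(name):
    o=r.observe(); m=r.camera_model(name); rgb,d=r.snapshot(name)
    K=np.array(m["intrinsics"])
    if "T" in m: T=np.array(m["T"])
    else:
        W=np.eye(4); W[:3,:3]=R.from_rotvec(o["orientation"]).as_matrix(); W[:3,3]=o["eef_pos"]
        T=W@np.array(m["T_tool_cam"])
    return rgb,d,K,T,m
def rays(uv,K):
    uv=np.atleast_2d(np.asarray(uv,float)); 
    p=np.c_[uv,np.ones(len(uv))]@np.linalg.inv(K).T
    return p*[1,-1,-1]
def onplane(uv,K,T,z):
    d=rays(uv,K)@T[:3,:3].T; o=T[:3,3]
    return o+d*((z-o[2])/d[:,2])[:,None]
def cloud(d,K,T):
    h,w=d.shape; v,u=np.mgrid[:h,:w]
    c=rays(np.c_[u.ravel(),v.ravel()],K)*d.ravel()[:,None]
    return (c@T[:3,:3].T+T[:3,3]).reshape(h,w,3)
def proj(P,K,T):
    c=(np.atleast_2d(P)-T[:3,3])@T[:3,:3]; c=c*[1,-1,-1]; q=c@K.T; return q[:,:2]/q[:,2:]
E
python3 - <<'E'
from h import *
o=r.observe(); print({k:np.round(v,3) for k,v in o.items()})
ims=[]
for n in ["scene","side","wrist"]:
    rgb,d,K,T,m=cam(n); print(n,[k for k in m],np.round(K,1).tolist(),np.round(T,3).tolist(), (d>0).mean())
    np.savez(f"{n}0.npz",rgb=rgb,d=d,K=K,T=T)
    cv2.imwrite(f"pics/{n}0.png",rgb[...,::-1])
print({k:m[k] for k in m if k not in("intrinsics","T","T_tool_cam")}, np.round(m["T_tool_cam"],3))
E
```

```text
pics
{'clock': np.float64(0.0), 'joints': array([ 1.127,  0.528,  1.434, -0.   ,  1.181, -0.179]), 'joint_vel': array([ 0.   , -0.001,  0.001,  0.   , -0.   ,  0.001]), 'joint_efforts': array([ -0.   , -44.004, -17.659,   0.063,   0.059,  -0.   ]), 'eef_pos': array([163.83 , 602.384, 221.557]), 'orientation': array([-4.160e-01, -3.113e+00,  3.000e-03]), 'force': array([ 0.657, -0.477,  0.237]), 'wrist_torque': array([-0.016,  0.042, -0.015]), 'finger_force': np.float64(0.0), 'opening': np.float64(1.002)}
scene ['intrinsics', 'T'] [[544.9, 0.0, 280.5], [0.0, 544.9, 204.8], [0.0, 0.0, 1.0]] [[0.888, 0.321, -0.33, -9.688], [-0.46, 0.648, -0.607, -954.751], [0.019, 0.691, 0.723, 1190.9], [0.0, 0.0, 0.0, 1.0]] 0.9959353741496598
side ['intrinsics', 'T'] [[474.8, 0.0, 278.1], [0.0, 474.8, 212.7], [0.0, 0.0, 1.0]] [[0.945, -0.14, 0.294, 871.808], [0.325, 0.471, -0.82, -1038.202], [-0.023, 0.871, 0.491, 708.534], [0.0, 0.0, 0.0, 1.0]] 0.9961224489795918
wrist ['intrinsics', 'T_tool_cam'] [[293.4, 0.0, 278.8], [0.0, 293.4, 211.0], [0.0, 0.0, 1.0]] [[0.261, -0.93, -0.26, 92.406], [0.965, 0.251, 0.072, 622.516], [-0.002, -0.27, 0.963, 383.58], [0.0, 0.0, 0.0, 1.0]] 0.9951658163265306
{} [[ 2.0000e-03  9.6300e-01  2.7000e-01  7.4253e+01]
 [ 1.0000e+00 -2.0000e-03 -0.0000e+00  2.5700e-01]
 [ 0.0000e+00  2.7000e-01 -9.6300e-01 -1.6188e+02]
 [ 0.0000e+00  0.0000e+00  0.0000e+00  1.0000e+00]]
```

View pics/scene0.png

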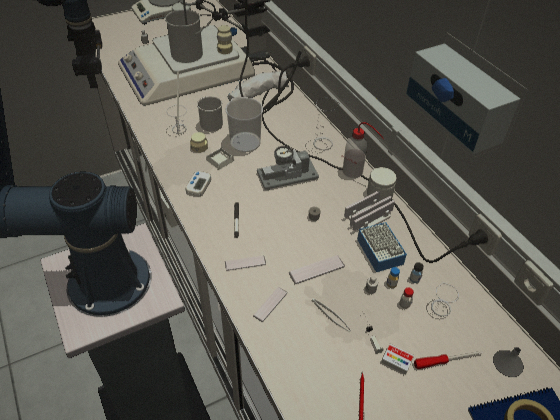

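View pics/side0.png

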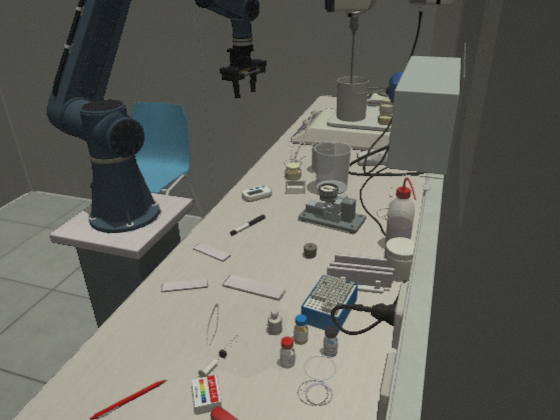

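The scene view shows three plates: small ones at (245,263) and (271,304), the largest at (317,270). The gauge is at (287,168), with its dial at (285,154). The marker is at (237,220), the stopper at (314,213) and the timer at (198,183). The side view confirms it: largest plate at (253,287), gauge at (332,207).

Run:
```python
from h import *
for n,seeds in [("scene",[(245,263),(271,304),(317,270)]),("side",[(211,252),(185,286),(253,287)])]:
    f=np.load(n+"0.npz"); rgb,d,K,T=[f[k] for k in("rgb","d","K","T")]
    P=cloud(d,K,T)
    hsv=cv2.cvtColor(rgb,cv2.COLOR_RGB2HSV)
    for s in seeds:
        print(n,s,rgb[s[1],s[0]],hsv[s[1],s[0]],P[s[1],s[0]].round(1))
        z=P[...,2]; w=np.linalg.norm(P[...,:2]-P[s[1],s[0],:2],axis=2)
        m=((z>4)&(z<14)&(w<110)).astype(np.uint8)
        _,L=cv2.connectedComponents(m); M=L==L[s[1],s[0]]
        if L[s[1],s[0]]==0: continue
        q=P[M][:,:2].astype(np.float32); rc=cv2.minAreaRect(q); print('  rect',rc,'z',np.median(P[M][:,2]),M.sum())
    print("table bits", [P[v,u].round(1).tolist() for u,v in ([(260,235),(220,285)] if n=="scene" else [(240,265),(150,330)])])
    # gauge
    c=(287,160) if n=="scene" else (330,207)
    pc=P[c[1],c[0]]; print(pc)
    w=np.linalg.norm(P[...,:2]-pc[:2],axis=2)
    for a,b in [(12,24),(40,50),(60,80),(85,120)]:
        M=(P[...,2]>a)&(P[...,2]<b)&(w<150); q=P[M][:,:2].astype(np.float32)
        m,L,st,ce=cv2.connectedComponentsWithStats(M.astype(np.uint8)); 
        for i in range(1,m):
            if st[i,4]>25:
                q=P[L==i]; print(n,(a,b),st[i].tolist(),cv2.minAreaRect(q[:,:2].astype(np.float32)),np.median(q[:,2]))
f=np.load("scene0.npz");g=np.load("side0.npz")
a=cv2.resize(f["rgb"][130:200,240:330],None,fx=6,fy=6,interpolation=cv2.INTER_CUBIC);b=cv2.resize(g["rgb"][170:240,290:380],None,fx=6,fy=6,interpolation=cv2.INTER_CUBIC)
cv2.imwrite("pics/g0.png",np.vstack([a,b])[:, :, ::-1][:840] if 0 else cv2.resize(np.hstack([a,b]),None,fx=.74,fy=.74)[...,::-1])
```

```text
scene (245, 263) [180 169 163] [ 11  24 180] [ 344.  -110.2    5.2]
  rect ((345.27685546875, -106.83771514892578), (40.95586395263672, 108.85105895996094), 74.73568725585938) z 7.1105286374117895 312
scene (271, 304) [175 165 158] [ 12  25 175] [ 348.5 -259.     3.7]
scene (317, 270) [176 167 157] [ 16  28 176] [ 507.1 -220.2    7.4]
  rect ((509.5833740234375, -217.35719299316406), (54.31745147705078, 160.5807647705078), 87.6453628540039) z 8.742662467193895 704
table bits [[425.5, -35.8, 2.1], [254.9, -146.0, 4.0]]
[597.15333988 128.49927081  90.2886854 ]
scene (12, 24) [257, 159, 62, 30, 514] ((609.5464477539062, 145.08892822265625), (98.39380645751953, 183.36343383789062), 77.47785186767578) 18.730166345558814
scene (40, 50) [262, 163, 28, 12, 166] ((574.9259643554688, 154.47720336914062), (38.24304962158203, 88.52043151855469), 79.44734954833984) 45.19428836088423
scene (40, 50) [286, 169, 16, 6, 40] ((616.2066040039062, 118.94306182861328), (10.256616592407227, 48.351829528808594), 82.22905731201172) 46.28635832885766
scene (60, 80) [276, 156, 34, 13, 153] ((619.670166015625, 
[... 889 characters left out ...]
1, -0.0], [351.4, -414.8, 0.5]]
[612.73836962 122.35875873  57.84041174]
side (12, 24) [299, 209, 68, 23, 574] ((614.6242065429688, 144.51834106445312), (93.21354675292969, 179.0575714111328), 81.24673461914062) 17.6746670745693
side (40, 50) [306, 200, 50, 16, 214] ((604.5506591796875, 139.80642700195312), (50.76360321044922, 146.7357177734375), 78.0091323852539) 44.32465553304252
side (60, 80) [320, 194, 36, 16, 323] ((632.11474609375, 137.18609619140625), (96.18050384521484, 66.10922241210938), 21.181440353393555) 74.15033231481914
side (85, 120) [318, 183, 21, 15, 256] ((598.4129028320312, 150.19454956054688), (56.51575469970703, 60.96074676513672), 28.867252349853516) 100.29308955608764
```

View pics/g0.png

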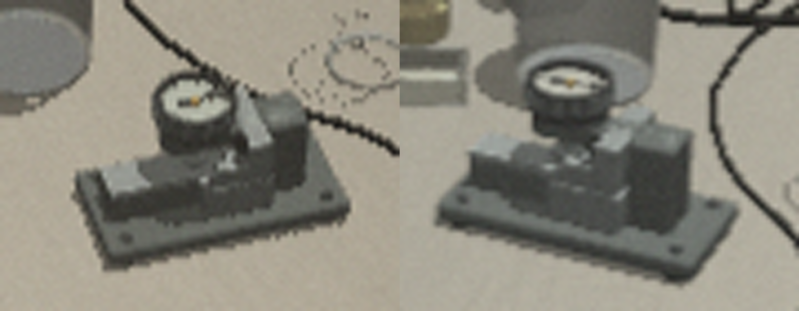

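The crops show the gauge's open front towards the robot (left), the dial on top, and the column at the back right. The gauge x axis is about -11° in world. Next I'll check for obstacles, then move over the gauge.

Run:
```python
from h import *
H=np.zeros((12,18))
for n in("scene","side"):
    f=np.load(n+"0.npz"); P=cloud(f["d"],f["K"],f["T"]).reshape(-1,3)[f["d"].ravel()>0]
    i=((P[:,0]-200)//50).astype(int); j=((P[:,1]+300)//50).astype(int)
    k=(i>=0)&(i<12)&(j>=0)&(j<18)&(P[:,2]<500)
    np.maximum.at(H,(i[k],j[k]),P[k,2])
print("cols y",list(range(-300,600,50)))
for i in range(12): print(200+50*i,H[i].round().astype(int).tolist())
o=r.observe(); Rm=R.from_rotvec(o["orientation"]).as_matrix()
g=np.array([598,148]); a=np.radians(-11); 
t=np.array([*(g-45*np.array([np.cos(a),np.sin(a)])*0+0),222]) # TCP over dial
tx=np.degrees(np.arctan2(Rm[1,0],Rm[0,0])); print("toolx ang",tx)
print("tool shift",(Rm.T@(t-o["eef_pos"])/25).round(2))
```

```text
cols y [-300, -250, -200, -150, -100, -50, 0, 50, 100, 150, 200, 250, 300, 350, 400, 450, 500, 550]
200 [9, 9, 8, 7, 7, 7, 5, 6, 10, 10, 6, 10, 6, 6, 8, 6, 498, 500]
250 [10, 9, 8, 10, 10, 10, 9, 9, 8, 8, 25, 10, 8, 9, 8, 9, 9, 10]
300 [14, 11, 9, 13, 12, 8, 8, 9, 8, 27, 30, 28, 9, 9, 8, 9, 8, 8]
350 [12, 16, 10, 13, 10, 18, 19, 19, 9, 21, 31, 29, 9, 53, 52, 84, 98, 93]
400 [7, 14, 14, 9, 7, 7, 9, 18, 17, 8, 8, 28, 28, 54, 54, 86, 96, 176]
450 [9, 16, 13, 8, 8, 9, 9, 10, 8, 8, 9, 24, 32, 148, 12, 100, 98, 11]
500 [9, 18, 12, 8, 9, 10, 9, 11, 48, 53, 20, 146, 148, 149, 148, 97, 99, 0]
550 [7, 16, 9, 10, 33, 35, 8, 8, 112, 110, 9, 147, 149, 146, 150, 4, 8, 37]
600 [52, 9, 9, 8, 35, 33, 7, 24, 113, 111, 7, 9, 146, 149, 141, 22, 54, 78]
650 [60, 62, 60, 58, 57, 11, 11, 27, 88, 85, 12, 10, 14, 149, 85, 23, 39, 78]
700 [62, 62, 60, 60, 57, 9, 11, 9, 19, 21, 9, 11, 10, 154, 176, 181, 29, 79]
750 [495, 500, 500, 493, 402, 87, 134, 172, 122, 167, 170, 170, 9, 9, 185, 191, 47, 82]
toolx ang 164.77170958808506
tool shift [-2.153e+01 -1.298e+01  1.000e-02]
```

```bash
A='{"linear":[-0.97,-0.58,0],"yaw":0}' && python3 -m crank '[{"linear":[-0.97,-0.58,0],"yaw":-0.4},{"linear":[-0.97,-0.58,0],"yaw":-0.4},{"linear":[-0.97,-0.58,0],"yaw":0},{"linear":[-0.97,-0.58,0],"yaw":0},{"linear":[-0.97,-0.58,0],"yaw":0},{"linear":[-0.97,-0.58,0],"yaw":0},{"linear":[-0.97,-0.58,0],"yaw":0},{"linear":[-0.97,-0.58,0],"yaw":0},{"linear":[-0.97,-0.58,0],"yaw":0},{"linear":[-0.97,-0.58,0],"yaw":0},{"linear":[-0.97,-0.58,0],"yaw":0},{"linear":[-0.97,-0.58,0],"yaw":0}]' 1 15
python3 - <<'E'
from h import *
o=r.observe(); Rm=R.from_rotvec(o["orientation"]).as_matrix()
print("toolx ang",np.degrees(np.arctan2(Rm[1,0],Rm[0,0])),(Rm.T@(np.array([598,148,222])-o["eef_pos"])/25).round(2))
E
```

```text
clock: 1.65
eef_pos: [414.1, 372.8, 222.3]
orientation: [-0.307, -3.126, 0.001]
force: [-0.1, 0.6, -0.0]
opening: 0.999
finger_force: 0.0
toolx ang 168.76746525942224 [-8.97 -7.39  0.01]
```

```bash
python3 -m crank '[{"linear":[-0.9,-0.74,0],"yaw":0},{"linear":[-0.9,-0.74,0],"yaw":0},{"linear":[-0.9,-0.74,0],"yaw":0},{"linear":[-0.9,-0.74,0],"yaw":0},{"linear":[-0.9,-0.74,0],"yaw":0},{"linear":[-0.9,-0.74,0],"yaw":0},{"linear":[-0.9,-0.74,0],"yaw":0},{"linear":[-0.9,-0.74,0],"yaw":0},{"linear":[-0.9,-0.74,0],"yaw":0},{"linear":[-0.5,-0.4,0],"yaw":0},{"linear":[0,0,0],"yaw":0},{"linear":[0,0,0],"yaw":0}]'
cat > look.py <<'E'
import sys
from h import *
tag=sys.argv[1]
rgb,d,K,T,m=cam("wrist"); np.savez(f"{tag}.npz",rgb=rgb,d=d,K=K,T=T)
o=r.observe(); print(o["eef_pos"].round(1),o["joint_vel"].round(3))
cv2.imwrite(f"pics/{tag}.png",rgb[...,::-1])
E
python3 look.py w1
```

```text
clock: 3.15
eef_pos: [589.2, 159.3, 222.3]
orientation: [-0.306, -3.125, -0.0]
force: [-0.5, 0.1, -0.5]
opening: 1.0
finger_force: 0.0
[589.2 159.5 222.4] [ 0.005 -0.001 -0.001 -0.002 -0.002 -0.   ]
```

View pics/w1.png

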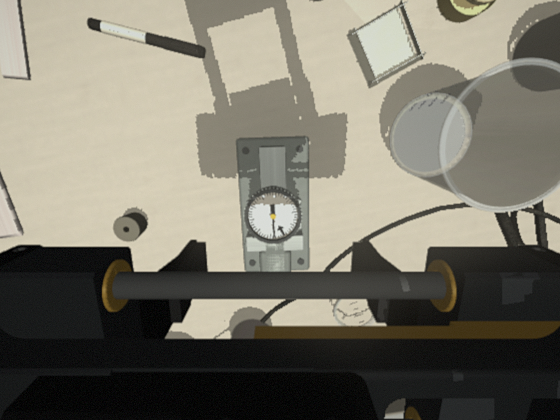

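The wrist view shows the dial at (273,215), the pointer pointing down the image (gauge +x), and a bold mark near (281,229). The base spans (237,137)–(309,268). The beaker is at right and well clear. Now I'll measure precisely.

```bash
cat > dial.py <<'E'
import sys
from h import *
f=np.load(sys.argv[1]+".npz"); rgb,d,K,T=[f[k] for k in("rgb","d","K","T")]
P=cloud(d,K,T); z=P[...,2]
# gauge: base rim and dial by height
w=np.linalg.norm(P[...,:2]-[598,148],axis=2)<125
for a,b in[(12,24),(92,115)]:
    M=(w&(z>a)&(z<b)).astype(np.uint8); n,L,st,ce=cv2.connectedComponentsWithStats(M)
    i=1+np.argmax(st[1:,4]); q=P[L==i]; print((a,b),st[i].tolist(),cv2.minAreaRect(q[:,:2].astype(np.float32)),cv2.minEnclosingCircle(q[:,:2].astype(np.float32)),np.median(q[:,2]))
    if a>90:
        cs,_=cv2.findContours((L==i).astype(np.uint8),0,2); e=cv2.fitEllipse(max(cs,key=cv2.contourArea)); print("ellipse",e,"centre at z105",onplane(e[0],K,T,105))
# white dial plate
hsv=cv2.cvtColor(rgb,cv2.COLOR_RGB2HSV)
c=np.array(e[0]); v,u=np.mgrid[:420,:560]
N=np.hypot(u-c[0],v-c[1])<e[1][0]/2*0.9
zp=np.median(z[N&(hsv[...,2]>170)]); print("plate z",zp)
W=(N&(hsv[...,2]>140)).astype(np.uint8)
hull=cv2.convexHull(np.argwhere(W)[:,::-1].astype(np.int32)); ew=cv2.fitEllipse(hull); cw=onplane(ew[0],K,T,zp)[0]; print("white ellipse",ew,"centre",cw)
# unwarp dial plate to top view, x gauge up? map world grid
s=0.1; g=np.arange(-30,30,s); X,Y=np.meshgrid(g,g)  # cols: world -y, rows: -x  (x up, y left)
pts=np.c_[(cw[0]-Y.ravel()),(cw[1]-X.ravel()),np.full(X.size,zp)]
uv=proj(pts,K,T).astype(np.float32).reshape(*X.shape,2)
top=cv2.remap(rgb,uv[...,0],uv[...,1],cv2.INTER_CUBIC); cv2.imwrite(f"pics/{sys.argv[1]}_top.png",top[...,::-1])
gray=cv2.cvtColor(top,cv2.COLOR_RGB2GRAY).astype(float)
rr=np.hypot(X,Y); th=np.degrees(np.arctan2(-X,-Y))
for lo,hi in((10,15),(15,18),(18,20),(20,22)):
    m=(rr>lo)&(rr<hi); b=np.round(th[m]/4).astype(int)*4
    prof={k:gray[m][b==k].mean() for k in np.unique(b)}
    print((lo,hi),[(k,round(x)) for k,x in sorted(prof.items(),key=lambda t:t[1])[:12]])
E
python3 dial.py w1
```

```text
(12, 24) [236, 136, 73, 135, 4165] ((611.4085693359375, 148.52694702148438), (89.56810760498047, 179.03506469726562), 80.41779327392578) ((611.7177734375, 149.01889038085938), 98.67921447753906) 17.408147123724746
(92, 115) [244, 185, 58, 58, 2616] ((596.57958984375, 151.62503051757812), (57.185611724853516, 57.264381408691406), 30.314851760864258) ((597.0046997070312, 151.40895080566406), 29.20376205444336) 100.44612847574649
ellipse ((272.3786926269531, 214.1554718017578), (56.801422119140625, 57.08543395996094), 85.0069351196289) centre at z105 [[595.14585219 151.99972005 105.        ]]
plate z 100.0150954387367
white ellipse ((272.4649963378906, 215.39382934570312), (44.920406341552734, 49.1382942199707), 88.16516876220703) centre [597.84012553 151.43592821 100.01509544]
(10, 15) [(np.int64(-8), 96), (np.int64(168), 116), (np.int64(172), 122), (np.int64(164), 124), (np.int64(176), 125), (np.int64(-12), 126), (np.int64(180), 128), (np.int64(-180), 134), (np.int64(16), 139), (np.int64(20), 141), (np.int64(160), 148), (np.int64(-176), 153)]
(15, 18) [(np.int64(20), 77), (np.int64(16), 77), (np.int64(-8), 101), (np.int64(24), 135), (np.int64(12), 138), (np.int64(-160), 150), (np.int64(144), 151), (np.int64(148), 152), (np.int64(164), 152), (np.int64(-164), 152), (np.int64(168), 152), (np.int64(-180), 152)]
(18, 20) [(np.int64(20), 99), (np.int64(16), 100), (np.int64(-8), 115), (np.int64(-164), 134), (np.int64(-160), 141), (np.int64(124), 145), (np.int64(160), 148), (np.int64(128), 150), (np.int64(-152), 151), (np.int64(-168), 152), (np.int64(156), 152), (np.int64(132), 153)]
(20, 22) [(np.int64(-8), 110), (np.int64(16), 114), (np.int64(20), 114), (np.int64(-160), 134), (np.int64(124), 137), (np.int64(160), 137), (np.int64(-140), 139), (np.int64(-156), 140), (np.int64(-164), 142), (np.int64(132), 142), (np.int64(148), 143), (np.int64(140), 143)]
```

```bash
sleep 0.1; ls pics
```

```text
g0.png
scene0.png
side0.png
w1.png
w1_top.png
wrist0.png
```

View pics/w1_top.png

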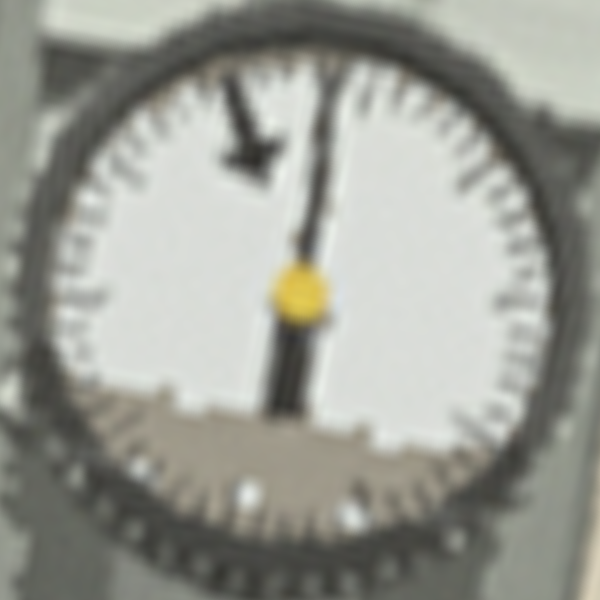

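The unwarped top view (x up, y left) shows the zero bar at about +18° and the pointer at about -8° (gauge axis -9.6°), so the bezel needs about 26° clockwise. The dial axis is about (596.7, 151.3), with the rim at z ≈ 105 as stated. Descending now.

```bash
python3 -m crank '[{"linear":[-0.36,-0.26,0.5],"yaw":0},{"linear":[0,0,1],"yaw":0},{"linear":[0,0,1],"yaw":0},{"linear":[0,0,1],"yaw":0},{"linear":[0,0,1],"yaw":0},{"linear":[0,0,0.64],"yaw":0},{"linear":[0,0,0],"yaw":0},{"linear":[0,0,0],"yaw":0}]' 1 12 && python3 -m crank '[{"linear":[0,0,0],"yaw":0},{"linear":[0,0,0],"yaw":0},{"linear":[0,0,0],"yaw":0},{"linear":[0,0,0],"yaw":0},{"linear":[0,0,0],"yaw":0}]' 0 12
```

```text
clock: 4.2
eef_pos: [598.4, 150.5, 94.7]
orientation: [0.307, 3.125, 0.0]
force: [0.6, 1.0, 0.6]
opening: 0.998
finger_force: 0.0
clock: 4.82
eef_pos: [598.0, 151.2, 94.4]
orientation: [0.308, 3.126, 0.002]
force: [1.0, 3.2, 1.3]
opening: 0.657
finger_force: 12.0
```

```bash
python3 -m crank '[{"linear":[0,0,0],"yaw":0.6},{"linear":[0,0,0],"yaw":0.8},{"linear":[0,0,0],"yaw":0.8},{"linear":[0,0,0],"yaw":0.8},{"linear":[0,0,0],"yaw":0.8},{"linear":[0,0,0],"yaw":0.8},{"linear":[0,0,0],"yaw":0.6},{"linear":[0,0,0],"yaw":0},{"linear":[0,0,0],"yaw":0}]' && python3 -m crank '[{"linear":[0,0,0],"yaw":0},{"linear":[0,0,0],"yaw":0},{"linear":[0,0,0],"yaw":0},{"linear":[0,0,0],"yaw":0},{"linear":[0,0,-1],"yaw":0},{"linear":[0,0,-1],"yaw":0},{"linear":[0,0,-1],"yaw":-0.8},{"linear":[0,0,-1],"yaw":-0.8},{"linear":[0,0,-1],"yaw":-0.8},{"linear":[0,0,0],"yaw":-0.8},{"linear":[0,0,0],"yaw":-0.8},{"linear":[0,0,0],"yaw":-0.8}]' 1 && python3 -m crank '[{"linear":[0,0,0],"yaw":-0.4},{"linear":[0,0,0],"yaw":0},{"linear":[0,0,0],"yaw":0}]' && python3 look.py w2 && python3 dial.py w2
```

```text
clock: 5.95
eef_pos: [598.0, 151.2, 94.3]
orientation: [1.002, 2.977, 0.002]
force: [0.7, 5.5, 3.0]
opening: 0.662
finger_force: 12.0
clock: 7.45
eef_pos: [597.5, 150.2, 219.1]
orientation: [-0.358, -3.121, 0.001]
force: [-0.1, -0.2, 0.2]
opening: 0.998
finger_force: 0.0
clock: 7.82
eef_pos: [597.7, 150.4, 219.0]
orientation: [-0.308, -3.126, 0.0]
force: [-0.9, -0.0, 0.7]
opening: 0.998
finger_force: 0.0
[597.7 150.4 219. ] [ 0.001 -0.001 -0.001 -0.002 -0.    -0.001]
(12, 24) [241, 127, 74, 138, 4285] ((611.168212890625, 148.61920166015625), (89.48628234863281, 178.4268035888672), 80.61558532714844) ((611.1634521484375, 148.72572326660156), 97.8706283569336) 17.40213585869344
(92, 115) [250, 176, 60, 59, 2726] ((596.4995727539062, 151.4482421875), (57.24503707885742, 57.519325256347656), 36.05654525756836) ((597.1405639648438, 151.50192260742188), 29.262157440185547) 100.3510869655374
ellipse ((279.47332763671875, 205.2834014892578), (58.06788635253906, 58.32502746582031), 105.55982208251953) centre at z105 [[595.308001   151.85353698 105.        ]]
plate z 99.96703259062687
white el
[... 550 characters left out ...]
nt64(92), 150), (np.int64(-132), 151), (np.int64(144), 152), (np.int64(148), 152), (np.int64(96), 152), (np.int64(-152), 152), (np.int64(-116), 152)]
(18, 20) [(np.int64(-8), 75), (np.int64(-116), 135), (np.int64(100), 136), (np.int64(-152), 139), (np.int64(136), 141), (np.int64(-12), 144), (np.int64(172), 144), (np.int64(96), 145), (np.int64(168), 147), (np.int64(-120), 147), (np.int64(-156), 147), (np.int64(132), 148)]
(20, 22) [(np.int64(-8), 81), (np.int64(136), 119), (np.int64(100), 120), (np.int64(-116), 123), (np.int64(-152), 124), (np.int64(172), 127), (np.int64(-120), 137), (np.int64(-156), 137), (np.int64(96), 138), (np.int64(168), 140), (np.int64(-160), 141), (np.int64(120), 141)]
```

View pics/w2_top.png

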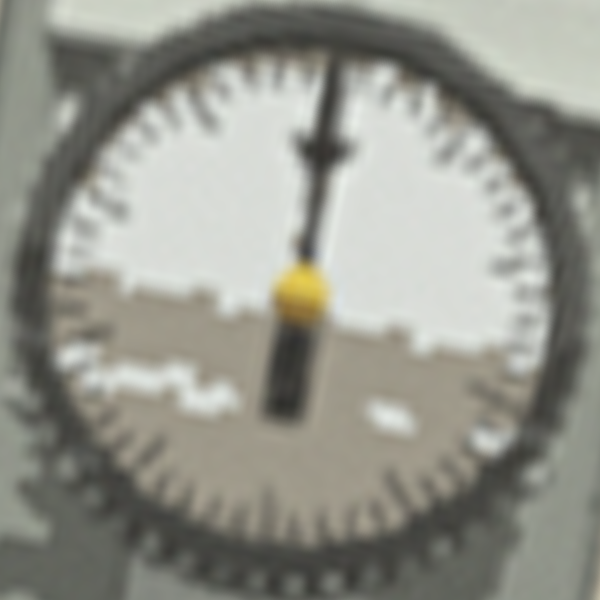

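The zero bar now lies under the pointer. The long ticks put zero at about -9° against a gauge axis of -9.5°, and the fingers are off. Next, the plate.

```bash
python3 -m crank '[{"linear":[0.11,-0.95,0],"yaw":0},{"linear":[0.11,-0.95,0],"yaw":0},{"linear":[0.11,-0.95,0],"yaw":0},{"linear":[0.11,-0.95,0],"yaw":0},{"linear":[0.11,-0.95,0.2],"yaw":0},{"linear":[0.11,-0.95,0.2],"yaw":0},{"linear":[0.11,-0.95,0.2],"yaw":0},{"linear":[0.11,-0.95,0.2],"yaw":0},{"linear":[0.11,-0.95,0.2],"yaw":0},{"linear":[0.11,-0.95,0.2],"yaw":0},{"linear":[0.11,-0.95,0.2],"yaw":0},{"linear":[0.11,-0.95,0.2],"yaw":0}]' && python3 -m crank '[{"linear":[0.11,-0.95,0.2],"yaw":0},{"linear":[0.11,-0.95,0.2],"yaw":0},{"linear":[0.11,-0.95,0.2],"yaw":0},{"linear":[0.11,-0.95,0],"yaw":-0.6},{"linear":[0,0,0],"yaw":-0.6},{"linear":[0,0,0],"yaw":-0.6},{"linear":[0,0,0],"yaw":0},{"linear":[0,0,0],"yaw":0}]' && python3 look.py w3
cat > plate.py <<'E'
import sys
from h import *
f=np.load(sys.argv[1]+".npz"); rgb,d,K,T=[f[k] for k in("rgb","d","K","T")]
P=cloud(d,K,T); z=P[...,2]; o=r.observe()
w=np.linalg.norm(P[...,:2]-[510,-216],axis=2)<100
print("table z",np.median(z[w&(z<4)]))
M=(w&(z>5)&(z<14)).astype(np.uint8); M=cv2.morphologyEx(M,cv2.MORPH_OPEN,np.ones((3,3)))
n,L,st,ce=cv2.connectedComponentsWithStats(M); i=1+np.argmax(st[1:,4]); q=P[L==i]
(c,s,a)=cv2.minAreaRect(q[:,:2].astype(np.float32)); print(st[i].tolist(),c,s,a,"z",np.median(q[:,2]))
ang=(a if s[0]>s[1] else a-90); 
e=np.radians(ang); x=np.array([np.cos(e),np.sin(e)]); g=np.array(c)-40*x
Rm=R.from_rotvec(o["orientation"]).as_matrix(); tx=np.degrees(np.arctan2(Rm[1,0],Rm[0,0]))
print("plate ang",ang,"grip",g,"toolx",tx,"yaw units",(tx-(ang+180)+180)%360-180,
 "shift/25",(Rm.T@(np.r_[g,0]-o["eef_pos"])/25).round(3), "top z",np.median(q[:,2]))
E
python3 plate.py w3
```

```text
clock: 9.38
eef_pos: [508.6, -124.3, 179.0]
orientation: [-0.308, -3.126, 0.001]
force: [0.6, -0.6, 0.7]
opening: 0.999
finger_force: 0.0
clock: 10.38
eef_pos: [480.0, -214.0, 164.2]
orientation: [-0.063, -3.141, 0.0]
force: [0.4, -0.4, -0.0]
opening: 1.003
finger_force: 0.0
[ 480.2 -213.9  164.1] [ 0.007  0.002 -0.004 -0.    -0.    -0.001]
table z -0.3659409014225048
[261, 156, 38, 115, 4006] (501.5416259765625, -214.93475341796875) (40.072166442871094, 134.96408081054688) 86.60565948486328 z 7.585044200703436
plate ang -3.3943405151367188 grip [ 461.61179873 -212.5664426 ] toolx 177.72128390575043 yaw units 1.1156244208871442 shift/25 [0.744 0.025 6.566] top z 7.585044200703436
```

View pics/w3.png

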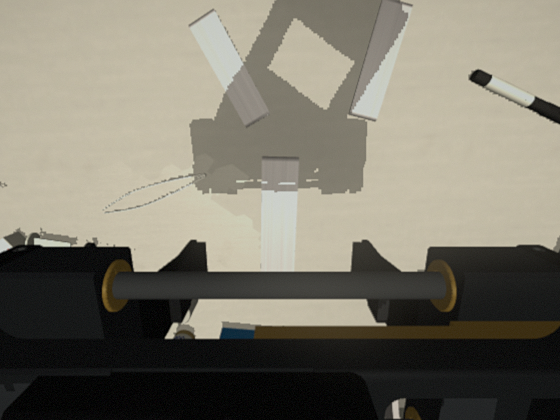

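The wrist view shows the large plate at (261–298, 157–270), its near end at row 157, and the far end hidden by the gripper. The fingers straddle it. I'll fit the visible edges for angle and near end.

Run:
```python
from h import *
f=np.load("w3.npz"); rgb,d,K,T=[f[k] for k in("rgb","d","K","T")]
P=cloud(d,K,T); z=P[...,2]
M=(z>5)&(z<14)
E=[]
for v in range(165,262,2):
    c=np.flatnonzero(M[v,240:325])+240
    if len(c)>25: E.append((v,c[0]-.5,c[-1]+.5))
E=np.array(E)
for k in(1,2):
    p=onplane(np.c_[E[:,k],E[:,0]],K,T,8.0); l=cv2.fitLine(p[:,:2].astype(np.float32),cv2.DIST_HUBER,0,.01,.01).ravel()
    print("edge ang",np.degrees(np.arctan2(l[1],l[0])),"y at x=470",l[3]+(470-l[2])*l[1]/l[0])
g=cv2.cvtColor(rgb,cv2.COLOR_RGB2GRAY)
e=[onplane([(c,np.flatnonzero(M[:250,c])[np.flatnonzero(M[:250,c])>140][0]-.5)],K,T,5.5)[0] for c in range(266,294,4)]
print("near end",np.array(e).round(1).tolist())
```

```text
edge ang -3.1559677 y at x=470 -233.506
edge ang -3.6030283 y at x=470 -193.19678
near end [[433.2, -225.7, 5.5], [433.3, -221.4, 5.5], [434.6, -217.1, 5.5], [433.7, -212.8, 5.5], [433.8, -208.5, 5.5], [436.1, -204.2, 5.5], [435.2, -199.9, 5.5]]
```

```bash
python3 -m crank '[{"linear":[0.45,0,0],"yaw":0.22},{"linear":[0,0,1],"yaw":0},{"linear":[0,0,1],"yaw":0},{"linear":[0,0,1],"yaw":0},{"linear":[0,0,1],"yaw":0},{"linear":[0,0,1],"yaw":0},{"linear":[0,0,0.8],"yaw":0},{"linear":[0,0,0.4],"yaw":0},{"linear":[0,0,0.25],"yaw":0},{"linear":[0,0,0],"yaw":0}]' 1 35 && python3 -m crank '[{"linear":[0,0,0],"yaw":0},{"linear":[0,0,0],"yaw":0},{"linear":[0,0,0],"yaw":0},{"linear":[0,0,0],"yaw":0},{"linear":[0,0,0],"yaw":0},{"linear":[0,0,0],"yaw":0},{"linear":[0,0,0],"yaw":0}]' 0 35
```

```text
clock: 11.68
eef_pos: [469.3, -213.3, 2.9]
orientation: [-0.091, -3.14, 0.0]
force: [-0.6, -1.3, -0.0]
opening: 1.003
finger_force: 0.0
clock: 12.55
eef_pos: [469.3, -213.3, 2.8]
orientation: [0.091, 3.14, 0.0]
force: [-0.8, 0.7, 0.9]
opening: 0.451
finger_force: 35.0
```

The grasp is good: the opening of 39 mm matches the plate width. Lifting and moving to the gauge front.

```bash
python3 -m crank '[{"linear":[0,0,-0.6],"yaw":0},{"linear":[0,0,-1],"yaw":0},{"linear":[0.05,0.5,-1],"yaw":0},{"linear":[0.15,0.94,-1],"yaw":0},{"linear":[0.15,0.94,-0.4],"yaw":0},{"linear":[0.15,0.94,0],"yaw":0},{"linear":[0.15,0.94,0],"yaw":0},{"linear":[0.15,0.94,0],"yaw":0},{"linear":[0.15,0.94,0],"yaw":0},{"linear":[0.15,0.94,0],"yaw":0},{"linear":[0.15,0.94,0],"yaw":0},{"linear":[0.15,0.94,0],"yaw":0}]' && python3 -m crank '[{"linear":[0.15,0.94,0],"yaw":0},{"linear":[0.15,0.94,0],"yaw":0},{"linear":[0.15,0.94,0],"yaw":0},{"linear":[0.15,0.94,0],"yaw":0},{"linear":[0.15,0.94,0],"yaw":0},{"linear":[0.15,0.94,0],"yaw":0},{"linear":[0.1,0.6,0],"yaw":0.4},{"linear":[0,0.3,0],"yaw":0.4},{"linear":[0,0,0],"yaw":0.42},{"linear":[0,0,0],"yaw":0},{"linear":[0,0,0],"yaw":0}]'
cat > rel.py <<'E'
from h import *
a=np.radians(-9.5); u=np.array([np.cos(a),np.sin(a)]); v=np.array([-u[1],u[0]]); O=np.array([597,151.4])
o=r.observe(); Rm=R.from_rotvec(o["orientation"]).as_matrix(); p=o["eef_pos"]
print("gauge frame TCP",((p[:2]-O)@u).round(2),((p[:2]-O)@v).round(2),p[2].round(2),"toolx",np.degrees(np.arctan2(Rm[1,0],Rm[0,0])).round(2),"tilt",Rm[:,2].round(4),"force gauge",(o["force"][:2]@u).round(2),(o["force"][:2]@v).round(2),o["force"][2].round(2),"grip",o["finger_force"].round(1),"t",o["clock"].round(2))
E
python3 rel.py; python3 look.py w4
python3 - <<'E'
from h import *
f=np.load("w4.npz"); rgb,d,K,T=[f[k] for k in("rgb","d","K","T")]
cv2.imwrite("pics/w4v.png",rgb[...,::-1])
for n in("scene","side"):
    rgb,d,K,T,m=cam(n); np.savez(n+"4.npz",rgb=rgb,d=d,K=K,T=T)
E
```

```text
clock: 14.05
eef_pos: [447.2, 13.2, 103.6]
orientation: [0.091, 3.14, -0.0]
force: [0.2, 0.1, -0.6]
opening: 0.447
finger_force: 35.0
clock: 15.42
eef_pos: [432.2, 176.6, 103.0]
orientation: [-0.259, -3.131, 0.0]
force: [-0.1, -0.4, -1.5]
opening: 0.45
finger_force: 35.0
[432.2 176.7 102.9] [ 0.001 -0.     0.003 -0.001 -0.001  0.001]Traceback (most recent call last):
  File "rel.py", line 4, in <module>
    print("gauge frame TCP",((p[:2]-O)@u).round(2),((p[:2]-O)@v).round(2),p[2].round(2),"toolx",np.degrees(np.arctan2(Rm[1,0],Rm[0,0])).round(2),"tilt",Rm[:,2].round(4),"force gauge",(o["force"][:2]@u).round(2),(o["force"][:2]@v).round(2),o["force"][2].round(2),"grip",o["finger_force"].round(1),"t",o["clock"].round(2))
                                                                                                                                                                                                                                                                             ^^^^^^^^^^^^^^^^^^^^^^^
AttributeError: 'float' object has no attribute 'round'
```

View pics/w4.png

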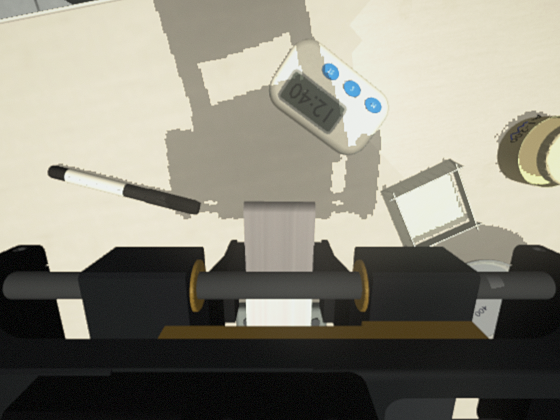

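The plate is held between the fingers, square in the image, with its rear end at row 202. The timer and weigh boat lie below and clear. I'll check the held plate's pose with depth.

```bash
sed -i 's/"t",o\["clock"\].round(2)/"t",o["clock"]/' rel.py && sed -i 's/o\["finger_force"\].round(1)/o["finger_force"]/' rel.py && python3 rel.py
python3 - <<'E'
from h import *
a=np.radians(-9.5); u=np.array([np.cos(a),np.sin(a)]); v=np.array([-u[1],u[0]]); O=np.array([597,151.4])
def G(p): q=p[...,:2]-O; return np.stack([q@u,q@v,p[...,2]],-1)
for n in("w4","scene4","side4"):
    f=np.load(n+".npz"); P=G(cloud(f["d"],f["K"],f["T"])); 
    m=(P[...,0]>-220)&(P[...,0]<-42)&(abs(P[...,1])<24)&(P[...,2]>98)&(P[...,2]<119)
    if n!="w4": m&=(P[...,0]>-130)
    m=m.astype(np.uint8); k,L,st,ce=cv2.connectedComponentsWithStats(m); 
    if k<2: print(n,"none"); continue
    q=P[L==1+np.argmax(st[1:,4])]
    A=np.c_[q[:,:2]-[-165,0],np.ones(len(q))]; c=np.linalg.lstsq(A,q[:,2],rcond=None)[0]
    print(n,len(q),"x",q[:,0].min().round(1),q[:,0].max().round(1),"y",np.percentile(q[:,1],[2,98]).round(1),"plane",c.round(3),cv2.minAreaRect(q[:,:2].astype(np.float32)))
    # gauge: bed and base points lateral extents
    for lo,hi,x0,x1 in((42,48,-63,-30),(14,22,-72,100)):
        m=(P[...,2]>lo)&(P[...,2]<hi)&(P[...,0]>x0-10)&(P[...,0]<x1)&(abs(P[...,1])<60)
        if m.sum()>30: q=P[m]; print("  ",lo,hi,m.sum(),"x",np.percentile(q[:,0],[1,99]).round(1),"y",np.percentile(q[:,1],[1,99]).round(1),"z",np.median(q[:,2]).round(1))
# base/bed in w1, w2
for n in("w1","w2"):
    f=np.load(n+".npz"); P=G(cloud(f["d"],f["K"],f["T"]))
    m=(P[...,2]>41)&(P[...,2]<49)&(P[...,0]>-90)&(P[...,0]<-32)&(abs(P[...,1])<40); q=P[m]
    r_=cv2.minAreaRect(q[:,:2].astype(np.float32)); print(n,"bed",m.sum(),r_,np.median(q[:,2]))
    m=(P[...,2]>12)&(P[...,2]<24)&(P[...,0]>-110)&(P[...,0]<-32)&(abs(P[...,1])<80); q=P[m]; print("base y",np.percentile(q[:,1],[.5,99.5]),"x min",np.percentile(q[:,0],.3))
E
```

```text
gauge frame TCP -166.73 -2.21 102.82 toolx 170.54 tilt [-1.e-04 -0.e+00 -1.e+00] force gauge 0.22 -0.5 -0.69 grip 34.99148905277252 t 15.575
w4 5153 x -202.1 -160.1 y [-21.7  19.3] plane [3.40000e-02 8.00000e-03 1.08527e+02] ((-181.1365509033203, 0.034648895263671875), (47.884395599365234, 41.96531295776367), 89.52800750732422)
   14 22 397 x [-74.7 -54.8] y [-43.8  42.8] z 17.5
scene4 204 x -130.0 -51.6 y [-23.4  17.9] plane [-1.00000e-03  2.50000e-02  1.07871e+02] ((-90.85011291503906, -0.7733631134033203), (78.61630249023438, 45.669803619384766), 0.575838565826416)
   42 48 65 x [-65.8 -31.1] y [-17.1  17.2] z 45.6
   14 22 411 x [-74.6  99.2] y [-48.1  39. ] z 18.4
side4 217 x -129.9 -48.7 y [-23.5  19.4] plane [-1.90000e-02  5.30000e-02  1.07798e+02] ((-89.32942199707031, -1.7930335998535156), (81.60630798339844, 44.34508514404297), 1.2474268674850464)
   42 48 61 x [-62.3 -30.4] y [-17.5  15.5] z 44.5
   14 22 457 x [-69.3  99.6] y [-48.2  38. ] z 17.7
w1 bed 748 ((-48.48410415649414, -0.18186092376708984), (32.765586853027344, 29.876909255981445), 0.8865025639533997) 44.58241231945132
base y [-44.55579481  44.29927411] x min -74.68980905572327
w2 bed 792 ((-48.39792251586914, -0.15576744079589844), (29.651533126831055, 32.31606674194336), 88.71513366699219) 44.49543684866802
base y [-44.56320521  43.82811116] x min -74.67678913965995
```

The gauge frame checks out to under 1 mm: bed centred, top about 44.8, base edges at ±44 and -74.7. The plate is level. I'll shift 2 mm sideways and descend.

```bash
python3 -m crank '[{"linear":[0,0.09,0.3],"yaw":0},{"linear":[0,0,0.8],"yaw":0},{"linear":[0,0,0.7],"yaw":0},{"linear":[0,0,0.3],"yaw":0},{"linear":[-0.3,0,0.05],"yaw":0},{"linear":[-0.5,0,0],"yaw":0},{"linear":[-0.3,0,0],"yaw":0},{"linear":[0,0,0],"yaw":0},{"linear":[0,0,0],"yaw":0}]' >/dev/null; python3 rel.py; python3 -m crank '[{"linear":[0,0,0.03],"yaw":0},{"linear":[0,0,0],"yaw":0},{"linear":[0,0,0],"yaw":0}]' >/dev/null; python3 rel.py
```

```text
gauge frame TCP -139.6 0.23 49.21 toolx 170.56 tilt [-4.e-04 -0.e+00 -1.e+00] force gauge 1.14 0.23 -1.19 grip 34.991605281829834 t 16.7
gauge frame TCP -139.49 0.39 48.29 toolx 170.58 tilt [-2.e-04 -0.e+00 -1.e+00] force gauge 0.23 0.69 -1.8 grip 34.99170899391174 t 17.075
```

```bash
python3 -m crank '[{"linear":[0,0,0.02],"yaw":0},{"linear":[0,0,0],"yaw":0},{"linear":[0,0,0],"yaw":0}]' >/dev/null; python3 rel.py; python3 -m crank '[{"linear":[-0.15,0,0],"yaw":0},{"linear":[-0.15,0,0],"yaw":0},{"linear":[-0.1,0,0],"yaw":0},{"linear":[-0.1,0,0],"yaw":0},{"linear":[0,0,0],"yaw":0}]' >/dev/null; python3 rel.py
```

```text
gauge frame TCP -139.31 0.39 47.8 toolx 170.57 tilt [-0.  0. -1.] force gauge -0.68 0.04 -0.44 grip 34.990931153297424 t 17.45
gauge frame TCP -126.32 0.42 47.82 toolx 170.56 tilt [ 6.e-04  0.e+00 -1.e+00] force gauge 0.19 -0.51 -0.85 grip 34.991589188575745 t 18.075
```

```bash
for i in 1; do python3 -m crank '[{"linear":[-0.1,0,0],"yaw":0},{"linear":[-0.1,0,0],"yaw":0},{"linear":[0,0,0],"yaw":0}]' >/dev/null; python3 rel.py; done;  python3 -m crank '[{"linear":[-0.1,0,0],"yaw":0},{"linear":[-0.1,0,0],"yaw":0},{"linear":[0,0,0],"yaw":0}]' >/dev/null; python3 rel.py;  python3 -m crank '[{"linear":[-0.1,0,0],"yaw":0},{"linear":[-0.1,0,0],"yaw":0},{"linear":[0,0,0],"yaw":0}]' >/dev/null; python3 rel.py
```

```text
gauge frame TCP -123.49 0.13 47.6 toolx 170.57 tilt [-3.5e-03 -2.0e-04 -1.0e+00] force gauge -4.61 0.02 2.14 grip 34.988529682159424 t 18.45
gauge frame TCP -117.0 0.27 47.79 toolx 170.57 tilt [-5.e-04 -1.e-04 -1.e+00] force gauge -3.57 -0.09 -0.06 grip 34.99494016170502 t 18.825
gauge frame TCP -110.38 0.59 47.83 toolx 170.57 tilt [ 2.5e-03  1.0e-04 -1.0e+00] force gauge -0.88 0.58 -0.66 grip 34.99446451663971 t 19.2
```

```bash
python3 -m crank '[{"linear":[-0.1,0,0],"yaw":0},{"linear":[-0.1,-0.02,0],"yaw":0},{"linear":[-0.1,0,0],"yaw":0},{"linear":[0,0,0],"yaw":0}]' >/dev/null; python3 rel.py; python3 -m crank '[{"linear":[-0.1,0,0],"yaw":0},{"linear":[-0.1,0,0],"yaw":0},{"linear":[-0.1,0,0],"yaw":0},{"linear":[0,0,0],"yaw":0}]' >/dev/null; python3 rel.py
python3 -m crank '[{"linear":[-0.1,0,0],"yaw":0},{"linear":[-0.05,0,0],"yaw":0},{"linear":[0,0,0],"yaw":0}]' >/dev/null; python3 rel.py
```

```text
gauge frame TCP -103.33 0.0 47.88 toolx 170.57 tilt [ 0.0017  0.     -1.    ] force gauge -0.79 -0.79 -1.33 grip 34.99363124370575 t 19.7
gauge frame TCP -96.13 -0.02 47.85 toolx 170.57 tilt [ 0.0011  0.     -1.    ] force gauge -0.91 -0.44 -1.31 grip 34.993606209754944 t 20.2
gauge frame TCP -92.78 -0.04 47.8 toolx 170.57 tilt [ 5.e-04 -0.e+00 -1.e+00] force gauge -2.01 -0.45 -1.22 grip 34.99252259731293 t 20.575
```

```bash
python3 -m crank '[{"linear":[-0.1,0,0],"yaw":0},{"linear":[-0.05,0,0],"yaw":0},{"linear":[0,0,0],"yaw":0}]' >/dev/null; python3 rel.py; python3 -m crank '[{"linear":[-0.06,0,0],"yaw":0},{"linear":[0,0,0],"yaw":0}]' >/dev/null; python3 rel.py
python3 -m crank '[{"linear":[-0.06,0,0],"yaw":0},{"linear":[0,0,0],"yaw":0}]' >/dev/null; python3 rel.py
```

```text
gauge frame TCP -90.39 -0.16 47.77 toolx 170.58 tilt [-0.0022 -0.     -1.    ] force gauge -4.87 -0.11 1.57 grip 34.9888676404953 t 20.95
gauge frame TCP -89.71 -0.28 47.75 toolx 170.59 tilt [-3.8e-03 -2.0e-04 -1.0e+00] force gauge -6.1 0.08 2.82 grip 34.98648941516876 t 21.2
gauge frame TCP -88.88 -0.36 47.74 toolx 170.59 tilt [-5.2e-03 -2.0e-04 -1.0e+00] force gauge -6.71 0.49 4.32 grip 34.98604238033295 t 21.45
```

```bash
python3 -m crank '[{"linear":[-0.08,0,0],"yaw":0},{"linear":[0,0,0],"yaw":0}]' >/dev/null; python3 rel.py; python3 -m crank '[{"linear":[-0.08,0,0],"yaw":0},{"linear":[0,0,0],"yaw":0}]' >/dev/null; python3 rel.py
python3 -m crank '[{"linear":[-0.08,0,0],"yaw":0},{"linear":[0,0,0],"yaw":0}]' >/dev/null; python3 rel.py
```

```text
gauge frame TCP -87.59 -0.42 47.75 toolx 170.6 tilt [-6.6e-03 -2.0e-04 -1.0e+00] force gauge -7.67 0.49 5.52 grip 34.98594403266907 t 21.7
gauge frame TCP -86.45 -0.47 47.72 toolx 170.6 tilt [-8.3e-03 -2.0e-04 -1.0e+00] force gauge -9.16 0.61 6.5 grip 34.98634457588196 t 21.95
gauge frame TCP -85.29 -0.52 47.7 toolx 170.6 tilt [-1.e-02 -2.e-04 -1.e+00] force gauge -10.49 0.19 7.06 grip 34.987170696258545 t 22.2
```

```bash
python3 -m crank '[{"linear":[-0.06,0,0],"yaw":0},{"linear":[0,0,0],"yaw":0}]' >/dev/null; python3 rel.py; python3 -m crank '[{"linear":[-0.06,0,0],"yaw":0},{"linear":[0,0,0],"yaw":0}]' >/dev/null; python3 rel.py
python3 -m crank '[{"linear":[-0.06,0,0],"yaw":0},{"linear":[0,0,0],"yaw":0}]' >/dev/null; python3 rel.py
```

```text
gauge frame TCP -84.54 -0.59 47.69 toolx 170.6 tilt [-1.150e-02 -2.000e-04 -9.999e-01] force gauge -11.44 1.82 9.33 grip 34.98814880847931 t 22.45
gauge frame TCP -84.51 -0.57 47.68 toolx 170.6 tilt [-0.0143  0.     -0.9999] force gauge -13.29 0.88 10.84 grip 34.9900621175766 t 22.7
gauge frame TCP -84.48 -0.6 47.68 toolx 170.59 tilt [-1.720e-02  2.000e-04 -9.999e-01] force gauge -15.58 2.27 12.96 grip 34.9922901391983 t 22.95
```

The TCP stopped at -84.5 while the force keeps rising, so the plate is on the stop. I'll verify in the cameras.

```bash
python3 - <<'E'
from h import *
a=np.radians(-9.5); u=np.array([np.cos(a),np.sin(a)]); v=np.array([-u[1],u[0]]); O=np.array([597,151.4])
W=[]
for n in("scene","side","wrist"):
    rgb,d,K,T,m=cam(n); P=cloud(d,K,T); q=P[...,:2]-O; X,Y,Z=q@u,q@v,P[...,2]
    if n!="wrist":
        c=proj([597,151.4,100],K,T)[0].astype(int); W.append(cv2.resize(rgb[c[1]-25:c[1]+45,c[0]-45:c[0]+45],(396,308),interpolation=cv2.INTER_CUBIC))
    M=(Z>47)&(Z<60)&(abs(Y)<30)&(X>-135)&(X<-25)
    if n!="wrist": M&=(X>-75)
    if M.sum()>20:
        A=np.c_[X[M]+50,Y[M],np.ones(M.sum())]; print(n,M.sum(),"plane",np.linalg.lstsq(A,Z[M],rcond=None)[0].round(3),"x",np.percentile(X[M],[1,99]).round(1),"y",np.percentile(Y[M],[2,98]).round(1), cv2.minAreaRect(np.c_[X[M],Y[M]].astype(np.float32)))
cv2.imwrite("pics/fin.png",np.hstack(W)[...,::-1])
E
python3 rel.py
```

```text
side 142 plane [-1.6000e-02  2.6000e-02  5.2571e+01] x [-74.3 -26.6] y [-26.5  22.2] ((-50.640708923339844, -0.7639427185058594), (47.9671630859375, 56.604957580566406), 0.7604101300239563)
wrist 6980 plane [ 9.0000e-03 -0.0000e+00  5.2881e+01] x [-119.5  -41.7] y [-20.3  19.5] ((-80.36639404296875, -0.040164947509765625), (79.71598052978516, 57.17863464355469), 1.5158783197402954)
gauge frame TCP -84.47 -0.6 47.66 toolx 170.59 tilt [-1.710e-02  2.000e-04 -9.999e-01] force gauge -15.7 1.01 11.74 grip 34.99236345291138 t 23.1
```

View pics/fin.png

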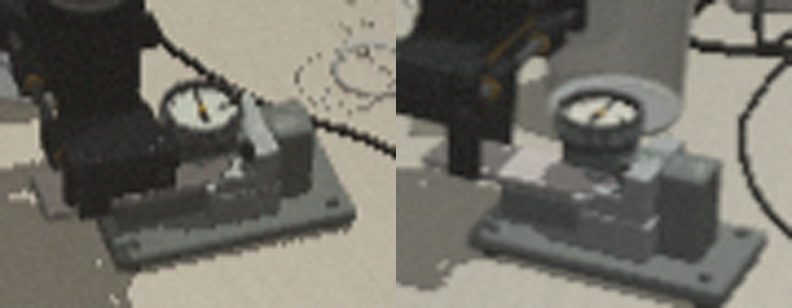

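The final crops show the plate under the spindle and against the stop, with the pointer swung to about +70° anticlockwise (equal to about 5 rad clockwise). The plate's rear end is at -119.5, so its front end is on the stop at 30. It lies flat (top at 52.9) and square, with a steady 15.7 N push. Handing in.

```bash
python3 -m crank '[{"linear":[0,0,0],"yaw":0},{"linear":[0,0,0],"yaw":0},{"linear":[0,0,0],"yaw":0},{"linear":[0,0,0],"yaw":0}]' >/dev/null; python3 rel.py; python3 -c "
from workcell import r
print(r.job_done())"
```

```text
gauge frame TCP -84.5 -0.62 47.66 toolx 170.6 tilt [-1.720e-02  2.000e-04 -9.999e-01] force gauge -16.16 2.89 12.43 grip 34.99217927455902 t 23.6
the job is handed in; nothing more can be done
None
```

I zeroed the dial and handed the job in at 23.6 s, with the 150 mm plate gripped at 35 N and pressed home on the stop at about 16 N; the hand-in returned no verdict, so I can't say whether it passed.

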